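Find and release the latched filter key

ROBOT

A 6-joint arm with a two-finger parallel gripper is mounted at the origin on the work surface. World frame = base frame: x ahead of the robot, y to its left, z up, the work surface at z = 0. Lengths are in m, angles in rad, forces in N, time in s.
With the tool pointing down it reaches from about 0.25 to 0.775 m from the base axis. Payload 4 kg.
Tool frame: the origin (TCP) lies at the very end of the fingers, on their centre line; the grasp point (between the pads) lies 19 mm behind it (ctrl.grip_depth is the distance from the TCP to the grasp point, in m); z points along the fingers, y is the line along which they close (so a half turn about z gives the same grasp; the last joint's range is limited). The gripper opens to 85 mm and grips with 20 to 120 N. Pads are 22 mm wide; open, the fingers measure 114 mm over their backs; the gripper's body (76 mm by 85 mm) begins 54 mm behind the grasp point. The pads swing forward as they close: fully open they stand 13 mm farther back than shut.
Start: joints at [-1.429, 0.087, 1.371, -0, 1.684, -0.103], TCP at [0.133, -0.534, 0.231] pointing down, gripper open.
Joint ranges: [-3.1, 3.1], [-0.76, 2.03], [0.27, 2.55], [-1.08, 4.22], [0.17, 2.65], [-2.57, 2.57]. Speed limits (rad/s): [2.79, 2.79, 3.14, 3.14, 3.14, 3.14].

INTERFACE

Orientations are given as a rotation vector (axis times angle).
In Python, from workcell import ctrl gives the robot as it stands.
- The arm moves only by the tool step_arm, never from a script. Its argument "steps" is a list of rows, each a list of 5 numbers: the shift along the tool's x, y, z in m, then the turn about the tool's z in rad, then the finger opening in m, from 0 to 0.0854. A call has 1 to 5 rows; each row is the pose to reach, as a shift and turn from the pose commanded when the call began, along the tool's axes at that moment; what a row does not reach only later rows make up. A row lasts 1/10 s, in which the tool goes at most 50 mm and 8.59 degrees, less where a joint would pass 70% of its speed; a pose out of reach is approached as far as the arm can. A call with a gripper value outside its range is refused whole. The fingers move at their own pace and stop on an object; "force" is the grip in N (left out, the last holds). Time passes only in rows, so rows that repeat a pose let the fingers close. It gives the time, the measured TCP pose, the force, the opening and the grip force at its end, in the units of the state.
- ctrl.observe(): the state, without advancing time (a new reading comes with each control period).
- ctrl.get_image(name): name is "scene" or "top" or "wrist"; returns the picture (400x640x3 uint8, red, green, blue); there is no depth.
- ctrl.camera_model(name): a dict with "fx", "fy", "cx", "cy" (pixels), "dist_coeffs" ([k1, k2, p1, p2, k3] as OpenCV has them; the pictures are not rectified), "rvec" (rotation vector, rad) and "tvec" (3), from world to camera coordinates, as OpenCV has them; the wrist camera has in their place "mount" (4x4, takes a point from camera to tool coordinates, whose origin is the TCP and whose axes are the flange's). Camera axes: x right, y down, z forward; pixel columns grow to the right and rows downward; lengths in m; the calibration is good to about 2 mm. A picture is of the moment at which its call begins: read the wrist's pose just before it. camera_model takes no time and is no camera call.
- ctrl.finish_job(): hands the job in; it is judged then, once.
The state is a dict: "time_s": time; "joints": joint angles; "qd": joint speeds; "effort": joint torques, N m; "eef_pos": TCP position; "orientation": TCP orientation; "ft_force": force on the tool from outside, world axes, zero at the start; "ft_torque": the same for the moment, N m; "width": opening from 0.0 (shut) to 1.0 (fully open); "grasp_force": force on a finger pad.
Only numpy, scipy, OpenCV 4.12 (cv2) and the standard library are available. Lean on these libraries where they do the work, as an engineer would, in place of code of your own. Each camera call takes 0.05 s, during which the arm holds its last target. There are 200 camera calls.

TASK

One of the four identical keys on the photometer is latched down. With the fingertips tap each key lightly in turn, beginning with the one next to the round steel pin, without pushing any free key well down or releasing the latched one yet; then press the latched key all the way down and let go, so that it springs up and the pin pops up. Do not pick up or shift the bottle, beaker or vial.

Things in the scene. Friction and masses are not known exactly. Their poses are not given: they have to be found in the camera images.
- meter: The photometer: a white box 220 mm (its x) by 300 mm (its y) by 60 mm tall (case top), fixed. Origin at the centre of its underside; its x axis points away from the robot at yaw 0, z up. On top, along its edge nearer the robot, runs a straight row (parallel to its y, at x = -55 mm) of a round steel pin and four identical square grey keys.
- pin_top (a point): Top of the round steel ready pin (12 mm across), which stands at one end of the row, 50 mm from the centre of the first key. While a key is latched its top is about 2 mm above the case; when no key is latched it stands about 14 mm above the case. It only shows the state.
- pin (a joint): How far the ready pin has risen, m: about 0 while a key is latched, about 0.012 when none is.
- place1 (a point): Fixed point on the top face of the case (60 mm above the bench) under the centre of the first key of the row, counted from the pin. It does not move with the key. The keys are 50 mm apart, centre to centre. A free key pressed 7 mm down or more counts as pushed well down.
- place2 (a point): Fixed point on the top face of the case (60 mm above the bench) under the centre of the second key of the row, counted from the pin. It does not move with the key. The keys are 50 mm apart, centre to centre. A free key pressed 7 mm down or more counts as pushed well down.
- place3 (a point): Fixed point on the top face of the case (60 mm above the bench) under the centre of the third key of the row, counted from the pin. It does not move with the key. The keys are 50 mm apart, centre to centre. A free key pressed 7 mm down or more counts as pushed well down.
- place4 (a point): Fixed point on the top face of the case (60 mm above the bench) under the centre of the fourth key of the row, counted from the pin. It does not move with the key. The keys are 50 mm apart, centre to centre. A free key pressed 7 mm down or more counts as pushed well down.
- seat_a: One of the four seats with its key: black frame 34 mm square, origin at its centre, level with the case top; which place in the row it takes varies. Key 26 mm square. Free: top 16 mm above the origin; springy, yields from 2 N on, 1 mm per 0.7 N, 10 mm at most. Latched (just one is): top 11 mm above the origin, yields from 5.5 N on; pressed to its stop 5 mm lower (10 N) and let go, it springs up.
- seat_b: One of the four seats with its key: black frame 34 mm square, origin at its centre, level with the case top; which place in the row it takes varies. Key 26 mm square. Free: top 16 mm above the origin; springy, yields from 2 N on, 1 mm per 0.7 N, 10 mm at most. Latched (just one is): top 11 mm above the origin, yields from 5.5 N on; pressed to its stop 5 mm lower (10 N) and let go, it springs up.
- seat_c: One of the four seats with its key: black frame 34 mm square, origin at its centre, level with the case top; which place in the row it takes varies. Key 26 mm square. Free: top 16 mm above the origin; springy, yields from 2 N on, 1 mm per 0.7 N, 10 mm at most. Latched (just one is): top 11 mm above the origin, yields from 5.5 N on; pressed to its stop 5 mm lower (10 N) and let go, it springs up.
- seat_d: One of the four seats with its key: black frame 34 mm square, origin at its centre, level with the case top; which place in the row it takes varies. Key 26 mm square. Free: top 16 mm above the origin; springy, yields from 2 N on, 1 mm per 0.7 N, 10 mm at most. Latched (just one is): top 11 mm above the origin, yields from 5.5 N on; pressed to its stop 5 mm lower (10 N) and let go, it springs up.
- reagent: Amber reagent bottle, 60 mm across, about 125 mm tall, standing on the bench beside the photometer; origin at the centre of its underside. Bystander.
- beaker: Glass beaker, 68 mm across, 85 mm tall, on the bench at the other side; origin at the centre of its underside. Bystander.
- vial: Small capped glass vial, 24 mm across, about 55 mm tall, standing on the case behind the key row; origin at the centre of its underside. Bystander.

How it is judged:
By the outcome, as a careful person would: the job done as asked, in the order asked, and still so for the second after the job is handed in, with the robot touching nothing.
It also fails if it takes over 42 s, if anything falls off the work surface, if the arm or the gripper's body presses on something with over 40 N, if the wrist force passes 120 N, or if a joint passes its speed limit or range.

## Working session

There is one attempt and no reset: what is moved stays moved. The work goes in short steps, Python scripts to look and compute and a tool call to move; the robot and the scene stay as the last step left them, time stands still between calls to the robot, and variables do not carry over. Pictures are saved under pics/ and viewed, at most 10 in all, crops included, and the job is handed in when it is done.

Besides the shell and the picture viewer there is one more tool, called as name(argument=value, ...) on one line, values as JSON. step_arm: Moves the arm, as the interface text tells. Its arguments: {"type":"object","properties":{"steps":{"type":"array"},"force":{"type":"number"}},"required":["steps"]}

```bash
mkdir -p pics; python3 - <<'E'
from workcell import ctrl
import cv2
for n in("top","scene"):
    cv2.imwrite(f"pics/{n}0.png",ctrl.get_image(n)[:,:,::-1]); m=ctrl.camera_model(n); print(n,m)
s=ctrl.observe();print(s["eef_pos"],s["orientation"],s["time_s"],s["ft_force"])
E
```

```text
top {'fx': 420.9198105454265, 'fy': 420.9198105454265, 'cx': 324.3329367307241, 'cy': 194.25767315533514, 'dist_coeffs': array([-0.02025141,  0.        ,  0.        ,  0.        ,  0.        ]), 'rvec': array([ 2.20461683, -2.1799152 ,  0.13611722]), 'tvec': array([1.71321792e-04, 6.12731052e-01, 1.00142973e+00])}
scene {'fx': 381.1470121514569, 'fy': 381.1470121514569, 'cx': 321.5404505721436, 'cy': 203.10842524378887, 'dist_coeffs': array([0.00023925, 0.        , 0.        , 0.        , 0.        ]), 'rvec': array([ 1.26323525,  2.15677675, -1.05137184]), 'tvec': array([ 0.27022237, -0.29655906,  1.17800588])}
[ 0.13322455 -0.53314624  0.23021794] [-3.11603399e+00 -3.83263327e-01  2.79172883e-05] 0.1 [-0.14811039 -0.61568058 -0.19521169]
```

View pics/top0.png

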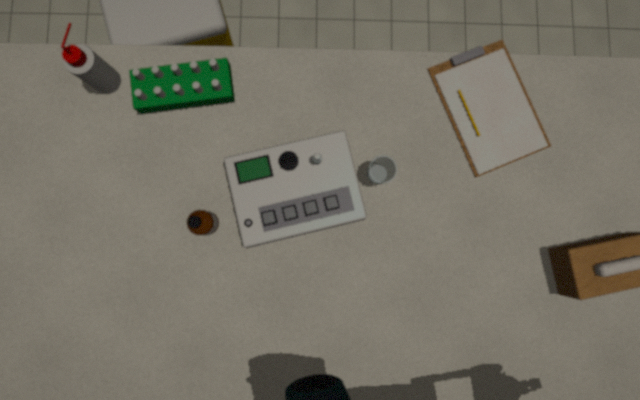

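View pics/scene0.png

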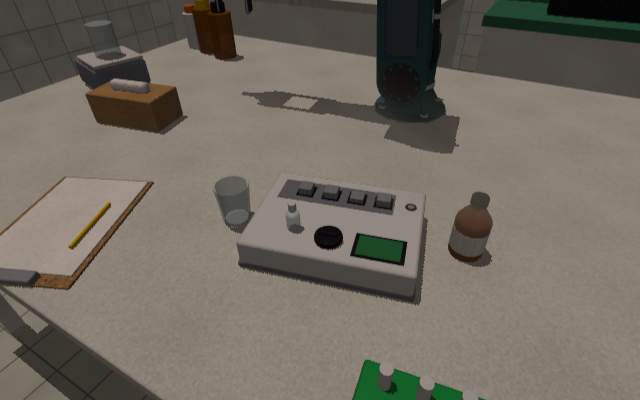

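The top view shows the box with corners near (225,160), (345,131), (365,217) and (244,246). The pin is at (248,222), and the keys are at about (269,218), (290,213), (310,208) and (331,202). In the scene view the pin is at (411,207), with the keys at x≈384, 357, 331 and 306. Next I'll measure these precisely and look at an enlarged crop.

```bash
cat > h.py <<'E'
import cv2,numpy as np
from workcell import ctrl
def ray(n,uv,z):
    m=ctrl.camera_model(n);K=np.array([[m["fx"],0,m["cx"]],[0,m["fy"],m["cy"]],[0,0,1]])
    p=cv2.undistortPoints(np.float64(uv).reshape(-1,1,2),K,m["dist_coeffs"]).reshape(-1,2)
    R=cv2.Rodrigues(m["rvec"])[0];c=-R.T@m["tvec"]
    d=np.c_[p,np.ones(len(p))]@R
    return c+d*((z-c[2])/d[:,2])[:,None]
E
python3 - <<'E'
from h import *
a=cv2.imread("pics/top0.png");g=cv2.cvtColor(a,6)
roi=np.zeros_like(g);roi[120:260,215:375]=255
for T in(125,135,145,155,165):
    w=cv2.inRange(g,T,255)&roi
    cs=cv2.findContours(w,0,1)[0];c=max(cs,key=cv2.contourArea)
    r=cv2.minAreaRect(cv2.convexHull(c));b=cv2.boxPoints(r);P=ray("top",b,.06)
    print(T,r,P[:,:2].round(4).tolist(),P.mean(0).round(4),[np.linalg.norm(P[i]-P[i-1]).round(3) for i in(1,2)])
print(g[200:230:2,255:345:3])
k=cv2.resize(a[185:240,235:360],None,fx=6,fy=6,interpolation=2)
s=cv2.imread("pics/scene0.png");k2=cv2.resize(s[170:220,275:430],None,fx=5,fy=5,interpolation=2)
o=np.zeros((585,780,3),np.uint8);o[:330,:750]=k;o[332:582,:775]=k2
cv2.imwrite("pics/crop.png",o)
E
```

```text
125 ((294.6300964355469, 187.70880126953125), (89.42073822021484, 124.89342498779297), 76.50426483154297) [[0.6909, 0.2478], [0.7663, -0.0398], [0.558, -0.0903], [0.4871, 0.1933]] [0.6256 0.0777 0.06  ] [np.float64(0.297), np.float64(0.214)]
135 ((294.6191101074219, 187.90020751953125), (87.64520263671875, 123.17579650878906), 76.60750579833984) [[0.6892, 0.2452], [0.763, -0.0385], [0.5588, -0.0877], [0.4893, 0.1921]] [0.6251 0.0778 0.06  ] [np.float64(0.293), np.float64(0.21)]
145 ((349.5, 216.0), (4.0, 5.0), 90.0) [[0.5637, -0.0458], [0.5638, -0.0576], [0.5544, -0.0577], [0.5542, -0.0458]] [ 0.559  -0.0517  0.06  ] [np.float64(0.012), np.float64(0.009)]Traceback (most recent call last):
  File "<stdin>", line 6, in <module>
ValueError: max() iterable argument is empty
```

```bash
python3 - <<'E'
from h import *
a=cv2.imread("pics/top0.png")
yaw=np.deg2rad(14.6);c=np.array([.6254,.0777]);X=np.array([np.cos(yaw),np.sin(yaw)]);Y=np.array([-X[1],X[0]])
uv=[(248,222.5),(269,218),(290,213),(310.5,208),(331,202.5)]
for z in(.06,.075):
    print(z,[((p[:2]-c)@X,(p[:2]-c)@Y) for p in ray("top",uv,z)])
for s in (1,):
    for y in (125,75,25,-25,-75): print(y,(c-.055*X+y/1000*Y).round(4))
k=cv2.resize(a[185:240,235:360],None,fx=6,fy=6,interpolation=2)
s=cv2.imread("pics/scene0.png");k2=cv2.resize(s[170:220,275:430],None,fx=5,fy=5,interpolation=2)
o=np.zeros((585,780,3),np.uint8);o[:330,:750]=k;o[332:582,:775]=k2
cv2.imwrite("pics/crop.png",o)
E
```

```text
0.06 [(np.float64(-0.05417851371448505), np.float64(0.12619255790404246)), (np.float64(-0.055758297870086494), np.float64(0.0762520026962096)), (np.float64(-0.056206333919467354), np.float64(0.025807074481559666)), (np.float64(-0.05637579737385974), np.float64(-0.02375166843417452)), (np.float64(-0.05540039480602997), np.float64(-0.07386388245144017))]
0.075 [(np.float64(-0.055021787492630946), np.float64(0.12416584719650339)), (np.float64(-0.05657766491375804), np.float64(0.07498103801171088)), (np.float64(-0.057018920873067966), np.float64(0.025299488452386613)), (np.float64(-0.05718581985193193), np.float64(-0.023509286372092365)), (np.float64(-0.05622517796524459), np.float64(-0.07286315666867482))]
125 [0.5407 0.1848]
75 [0.5533 0.1364]
25 [0.5659 0.088 ]
-25 [0.5785 0.0396]
-75 [ 0.5911 -0.0087]
```

View pics/crop.png

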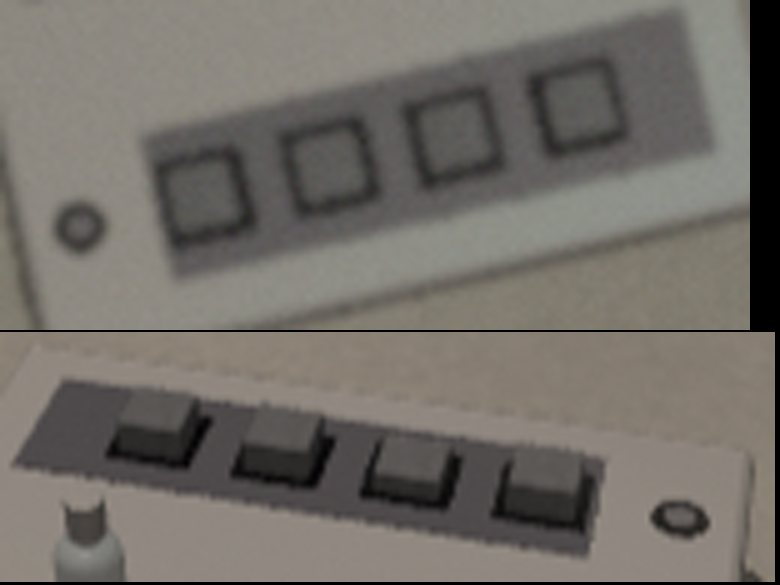

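The scene crop shows the second key from the pin sitting lower than the others, so it is probably the latched one. The pin is flush. The tool yaw is 14.0°, close to the meter's 14.6°. I'll shut the fingers and travel high.

step_arm(steps=[[0.035, -0.034, 0, 0, 0], [0.07, -0.068, 0, 0, 0], [0.105, -0.102, 0, 0, 0], [0.14, -0.136, 0, 0, 0], [0.17, -0.165, 0, 0, 0]], force=20)

```text
time_s: 0.6
eef_pos: [0.2589, -0.3301, 0.2309]
orientation: [-3.117, -0.384, -0.0]
ft_force: [0.7, -0.5, -0.2]
width: 0.149
grasp_force: 0.0
```

step_arm(steps=[[0.035, -0.034, 0, 0, 0], [0.07, -0.068, 0, 0, 0], [0.105, -0.102, 0, 0, 0], [0.14, -0.136, 0, 0, 0], [0.17, -0.165, 0, 0, 0]])

```text
time_s: 1.1
eef_pos: [0.3837, -0.1287, 0.231]
orientation: [-3.118, -0.385, -0.0]
ft_force: [0.7, -0.3, 0.0]
width: -0.002
grasp_force: 0.0
```

step_arm(steps=[[0.035, -0.034, 0, 0, 0], [0.07, -0.068, 0, 0, 0], [0.105, -0.102, 0, 0, 0], [0.14, -0.136, 0, 0, 0], [0.16, -0.155, 0, 0, 0]])

```text
time_s: 1.6
eef_pos: [0.5016, 0.0614, 0.2304]
orientation: [-3.116, -0.389, 0.002]
ft_force: [0.2, -0.9, -0.1]
width: 0.0
grasp_force: 0.0
```

step_arm(steps=[[0.035, -0.034, 0, 0.01, 0], [0.07, -0.062, 0.03, 0.01, 0], [0.07, -0.062, 0.07, 0.01, 0], [0.07, -0.062, 0.09, 0.01, 0], [0.07, -0.062, 0.09, 0.01, 0]])

```text
time_s: 2.1
eef_pos: [0.5507, 0.1352, 0.1357]
orientation: [3.119, 0.369, -0.017]
ft_force: [-0.0, -0.1, 0.4]
width: 0.004
grasp_force: 0.0
```

```bash
python3 - <<'E'
from h import *
s=ctrl.observe();print(s["eef_pos"],s["orientation"],s["time_s"],s["ft_force"],s["width"],s["joints"])
r=cv2.Rodrigues(np.array(s["orientation"]))[0]
for n,p in enumerate([(.5533,.1364),(.5659,.088),(.5785,.0396),(.5911,-.0087)]):
    print(n+1,(r.T@(np.array([*p,.082])-s["eef_pos"])).round(4))
E
```

```text
[0.55066847 0.13524132 0.13566331] [ 3.11935354  0.36929127 -0.01719719] 2.1 [-0.02024601 -0.0579849   0.43803154] 0.003926514021581098 [ 1.40933431e-01  1.70148643e-01  1.46914582e+00 -1.55724962e-04
  1.51325425e+00  1.47606230e+00]
1 [ 0.0034 -0.0005  0.0536]
2 [0.0044 0.0495 0.0536]
3 [0.0053 0.0995 0.0535]
4 [0.0063 0.1495 0.0535]
```

step_arm(steps=[[0.003, 0, 0.02, -0.015, 0], [0.003, 0, 0.04, -0.015, 0], [0.003, 0, 0.05, -0.015, 0], [0.003, 0, 0.05, -0.015, 0], [0.003, 0, 0.05, -0.015, 0]])

```text
time_s: 2.6
eef_pos: [0.5573, 0.1358, 0.0927]
orientation: [3.117, 0.391, 0.003]
ft_force: [-0.2, -0.4, -1.0]
width: -0.001
grasp_force: 0.0
```

step_arm(steps=[[0, 0, 0, 0, 0], [0, 0, 0, 0, 0], [0, 0, 0, 0, 0]])

```text
time_s: 2.9
eef_pos: [0.5571, 0.136, 0.0922]
orientation: [3.117, 0.391, 0.003]
ft_force: [0.6, 0.7, -0.4]
width: -0.002
grasp_force: 0.0
```

```bash
python3 - <<'E'
from h import *
a=ctrl.get_image("wrist");cv2.imwrite("pics/w1.png",a[:,:,::-1])
s=ctrl.observe();print(s["eef_pos"],s["orientation"],s["time_s"],s["ft_force"])
r=cv2.Rodrigues(np.array(s["orientation"]))[0]
for n,p in enumerate([(.5533,.1364),(.5659,.088),(.5785,.0396),(.5911,-.0087)]):
    print(n+1,(r.T@(np.array([*p,.076])-s["eef_pos"])).round(4))
E
```

```text
[0.55697362 0.13595259 0.091974  ] [3.11704970e+00 3.91351863e-01 1.83535098e-03] 2.95 [ 0.37735389  0.25184152 -0.60065586]
1 [-0.0035 -0.0013  0.016 ]
2 [-0.0032  0.0487  0.016 ]
3 [-0.003   0.0987  0.016 ]
4 [-0.0027  0.1486  0.016 ]
```

View pics/w1.png

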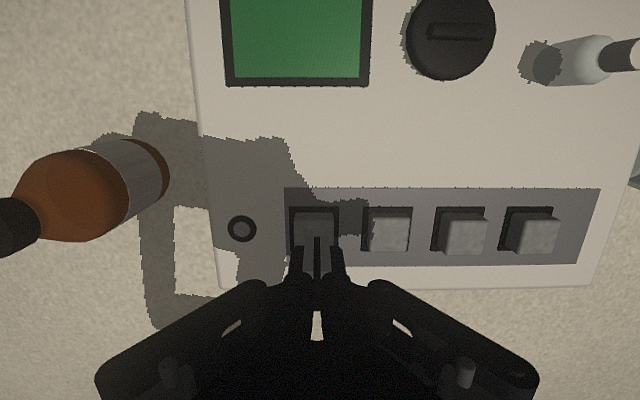

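The wrist view shows the fingertips above key 1, which is beside the pin at (243,229). Key 2 at (387,230) is lower than keys 3 and 4, so it is the latched one. I'll come down onto key 1.

step_arm(steps=[[-0.003, -0.001, 0.005, 0, 0], [-0.003, -0.001, 0.01, 0, 0], [-0.003, -0.001, 0.014, 0, 0], [-0.003, -0.001, 0.014, 0, 0], [-0.003, -0.001, 0.014, 0, 0]])

```text
time_s: 3.45
eef_pos: [0.5534, 0.1361, 0.077]
orientation: [3.117, 0.391, -0.001]
ft_force: [0.3, -0.5, 0.6]
width: -0.002
grasp_force: 0.0
```

step_arm(steps=[[0, 0, 0.001, 0, 0], [0, 0, 0.002, 0, 0], [0, 0, 0.002, 0, 0], [0, 0, 0.002, 0, 0]])

```text
time_s: 3.85
eef_pos: [0.5537, 0.1361, 0.0757]
orientation: [3.117, 0.391, 0.001]
ft_force: [-1.1, -0.2, 2.3]
width: -0.002
grasp_force: 1.0
```

Contact at about 0.076. I'll press roughly 2.5 mm further.

step_arm(steps=[[0, 0, 0.001, 0, 0], [0, 0, 0.0025, 0, 0], [0, 0, 0.0025, 0, 0], [0, 0, 0.0025, 0, 0]])

```text
time_s: 4.25
eef_pos: [0.5537, 0.1362, 0.0731]
orientation: [3.117, 0.391, 0.001]
ft_force: [-0.2, -0.6, 4.7]
width: -0.001
grasp_force: 1.9
```

step_arm(steps=[[0, 0, -0.01, 0, 0], [0, 0, -0.02, 0, 0], [0, 0.02, -0.02, 0, 0], [0, 0.04, -0.02, 0, 0], [0, 0.05, -0.02, 0, 0]])

```text
time_s: 4.75
eef_pos: [0.5663, 0.0865, 0.0934]
orientation: [3.117, 0.39, 0.001]
ft_force: [-0.1, 0.0, 0.3]
width: 0.002
grasp_force: 0.0
```

step_arm(steps=[[0, 0, 0, 0, 0], [0, 0, 0.008, 0, 0], [0, 0, 0.016, 0, 0], [0, 0, 0.018, 0, 0], [0, 0, 0.018, 0, 0]])

```text
time_s: 5.25
eef_pos: [0.5649, 0.0882, 0.0735]
orientation: [-3.117, -0.393, 0.004]
ft_force: [-0.3, 0.5, 0.5]
width: -0.0
grasp_force: 0.0
```

step_arm(steps=[[0, 0, 0.001, 0, 0], [0, 0, 0.002, 0, 0], [0, 0, 0.003, 0, 0], [0, 0, 0.003, 0, 0]])

```text
time_s: 5.65
eef_pos: [0.5658, 0.0877, 0.0718]
orientation: [3.117, 0.391, 0.0]
ft_force: [0.5, 0.7, 0.4]
width: 0.004
grasp_force: 0.0
```

step_arm(steps=[[0, 0, 0.001, 0, 0], [0, 0, 0.001, 0, 0], [0, 0, 0.001, 0, 0]])

```text
time_s: 5.95
eef_pos: [0.5661, 0.0877, 0.0712]
orientation: [3.117, 0.391, 0.001]
ft_force: [-0.1, -0.1, 2.2]
width: 0.0
grasp_force: 1.1
```

step_arm(steps=[[0, 0, 0.0005, 0, 0], [0, 0, 0.0005, 0, 0], [0, 0, 0.0005, 0, 0]])

```text
time_s: 6.25
eef_pos: [0.5661, 0.0877, 0.0711]
orientation: [3.117, 0.391, 0.001]
ft_force: [-1.5, -0.2, 4.8]
width: -0.0
grasp_force: 2.6
```

Key 2 is stiff (4.8 N with no yield), which confirms it is latched. On to key 3.

step_arm(steps=[[0, 0, -0.011, 0, 0], [0, 0, -0.022, 0, 0], [0, 0.02, -0.022, 0, 0], [0, 0.04, -0.022, 0, 0], [0, 0.05, -0.022, 0, 0]])

```text
time_s: 6.75
eef_pos: [0.5789, 0.038, 0.0931]
orientation: [3.117, 0.39, 0.002]
ft_force: [0.5, -0.4, -0.1]
width: -0.004
grasp_force: 0.0
```

step_arm(steps=[[0, 0, 0, 0, 0], [0, 0, 0.008, 0, 0], [0, 0, 0.014, 0, 0], [0, 0, 0.014, 0, 0], [0, 0, 0.014, 0, 0]])

```text
time_s: 7.25
eef_pos: [0.5777, 0.0398, 0.0777]
orientation: [-3.117, -0.393, 0.002]
ft_force: [1.5, -0.0, 0.1]
width: -0.003
grasp_force: 0.0
```

step_arm(steps=[[0, 0, 0.001, 0, 0], [0, 0, 0.002, 0, 0], [0, 0, 0.003, 0, 0], [0, 0, 0.004, 0, 0], [0, 0, 0.004, 0, 0]])

```text
time_s: 7.75
eef_pos: [0.5783, 0.0394, 0.0747]
orientation: [-3.117, -0.391, -0.001]
ft_force: [-0.5, 0.2, 2.4]
width: -0.002
grasp_force: 1.4
```

step_arm(steps=[[0, 0, 0.001, 0, 0], [0, 0, 0.0015, 0, 0], [0, 0, 0.0015, 0, 0], [0, 0, 0.0015, 0, 0]])

```text
time_s: 8.15
eef_pos: [0.5784, 0.0394, 0.0731]
orientation: [-3.117, -0.391, -0.001]
ft_force: [-1.0, 2.1, 4.4]
width: -0.005
grasp_force: 2.0
```

step_arm(steps=[[0, 0, -0.01, 0, 0], [0, 0, -0.02, 0, 0], [0, 0.02, -0.02, 0, 0], [0, 0.04, -0.02, 0, 0], [0, 0.05, -0.02, 0, 0]])

```text
time_s: 8.65
eef_pos: [0.5911, -0.0107, 0.0934]
orientation: [3.116, 0.389, 0.001]
ft_force: [0.1, 0.6, 0.4]
width: 0.003
grasp_force: 0.0
```

step_arm(steps=[[0, 0, 0, 0, 0], [0, 0, 0.008, 0, 0], [0, 0, 0.015, 0, 0], [0, 0, 0.015, 0, 0], [0, 0, 0.015, 0, 0]])

```text
time_s: 9.15
eef_pos: [0.5901, -0.0086, 0.0772]
orientation: [-3.117, -0.393, 0.002]
ft_force: [0.0, 0.5, -0.2]
width: -0.002
grasp_force: 0.0
```

step_arm(steps=[[0, 0, 0.001, 0, 0], [0, 0, 0.002, 0, 0], [0, 0, 0.003, 0, 0], [0, 0, 0.004, 0, 0], [0, 0, 0.004, 0, 0]])

```text
time_s: 9.65
eef_pos: [0.5907, -0.009, 0.0742]
orientation: [-3.117, -0.391, -0.001]
ft_force: [-2.1, 0.8, 3.7]
width: 0.002
grasp_force: 1.6
```

step_arm(steps=[[0, 0, 0.001, 0, 0], [0, 0, 0.001, 0, 0], [0, 0, 0.001, 0, 0]])

```text
time_s: 9.95
eef_pos: [0.5907, -0.009, 0.0731]
orientation: [-3.117, -0.391, -0.001]
ft_force: [-0.7, 1.1, 3.7]
width: 0.002
grasp_force: 1.9
```

step_arm(steps=[[0, 0, -0.01, 0, 0], [0, 0, -0.022, 0, 0], [0, -0.03, -0.022, 0, 0], [0, -0.07, -0.022, 0, 0], [0, -0.1, -0.022, 0, 0]])

```text
time_s: 10.45
eef_pos: [0.5658, 0.0888, 0.0957]
orientation: [3.117, 0.391, 0.002]
ft_force: [0.4, 0.3, 0.0]
width: 0.003
grasp_force: 0.0
```

step_arm(steps=[[0, 0, 0, 0, 0], [0, 0, 0, 0, 0], [0, 0, 0.01, 0, 0], [0, 0, 0.018, 0, 0], [0, 0, 0.018, 0, 0]])

```text
time_s: 10.95
eef_pos: [0.5646, 0.0865, 0.0743]
orientation: [3.117, 0.389, -0.007]
ft_force: [-1.1, 0.2, 0.1]
width: 0.005
grasp_force: 0.0
```

step_arm(steps=[[0, 0, 0.002, 0, 0], [0, 0, 0.004, 0, 0], [0, 0, 0.006, 0, 0], [0, 0, 0.008, 0, 0], [0, 0, 0.009, 0, 0]])

```text
time_s: 11.45
eef_pos: [0.5661, 0.0875, 0.0694]
orientation: [3.116, 0.391, 0.001]
ft_force: [-3.8, -1.3, 7.7]
width: -0.0
grasp_force: 3.4
```

step_arm(steps=[[0, 0, 0.001, 0, 0], [0, 0, 0.001, 0, 0], [0, 0, 0.001, 0, 0]])

```text
time_s: 11.75
eef_pos: [0.5661, 0.0875, 0.0686]
orientation: [3.116, 0.391, 0.002]
ft_force: [-3.2, -1.2, 7.4]
width: -0.003
grasp_force: 3.5
```

step_arm(steps=[[0, 0, 0.001, 0, 0], [0, 0, 0.002, 0, 0], [0, 0, 0.003, 0, 0], [0, 0, 0.003, 0, 0], [0, 0, 0.003, 0, 0]])

```text
time_s: 12.25
eef_pos: [0.5661, 0.0874, 0.0661]
orientation: [3.116, 0.391, 0.002]
ft_force: [-4.0, -0.5, 7.7]
width: 0.003
grasp_force: 4.4
```

step_arm(steps=[[0, 0, 0.001, 0, 0], [0, 0, 0.001, 0, 0], [0, 0, 0.001, 0, 0]])

```text
time_s: 12.55
eef_pos: [0.5662, 0.0875, 0.066]
orientation: [3.116, 0.391, 0.003]
ft_force: [-5.0, -1.6, 11.0]
width: 0.0
grasp_force: 6.1
```

Stopped at 0.066 with 11 N, so it is at its stop. One more small push, then I'll lift away.

step_arm(steps=[[0, 0, 0.001, 0, 0], [0, 0, 0.001, 0, 0], [0, 0, 0.001, 0, 0]])

```text
time_s: 12.85
eef_pos: [0.5662, 0.0874, 0.066]
orientation: [3.116, 0.392, 0.003]
ft_force: [-7.9, -1.4, 15.8]
width: 0.0
grasp_force: 7.9
```

step_arm(steps=[[0, 0, -0.01, 0, 0], [0, 0, -0.03, 0, 0], [0, 0, -0.06, 0, 0], [0, 0, -0.09, 0, 0], [0, 0, -0.11, 0, 0]])

```text
time_s: 13.35
eef_pos: [0.5667, 0.0878, 0.1745]
orientation: [3.117, 0.392, 0.006]
ft_force: [0.2, 0.3, -0.1]
width: 0.0
grasp_force: 0.0
```

step_arm(steps=[[-0.03, 0, 0, 0, 0], [-0.06, 0, 0, 0, 0], [-0.09, 0, 0, 0, 0], [-0.09, 0, 0, 0, 0], [-0.09, 0, 0, 0, 0]])

```text
time_s: 13.85
eef_pos: [0.4787, 0.0655, 0.1722]
orientation: [3.117, 0.391, 0.003]
ft_force: [-0.3, -0.1, 0.7]
width: 0.005
grasp_force: 0.0
```

```bash
python3 - <<'E'
from h import *
a=ctrl.get_image("wrist")[:,:,::-1];s=ctrl.get_image("scene")[:,:,::-1]
o=np.zeros((590,780,3),np.uint8);o[:250,:775]=cv2.resize(s[170:220,275:430],None,fx=5,fy=5,interpolation=2);o[255:588,:533]=cv2.resize(a,(533,333))
cv2.imwrite("pics/end.png",o)
E
```

```text
(no output)
```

View pics/end.png

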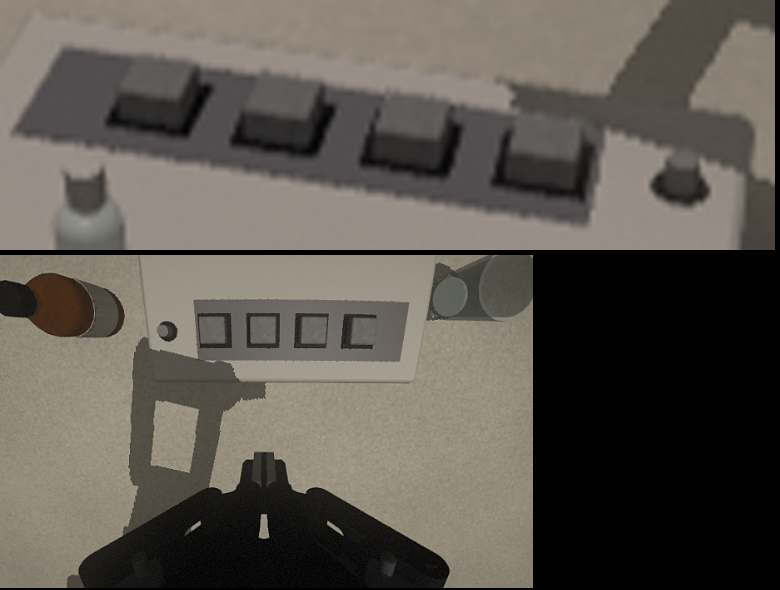

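The pin is up at (683,175), all four keys are at equal height, and the bystanders have not moved.

```bash
python3 -c "
from workcell import ctrl
print(ctrl.finish_job())"
```

```text
the job is handed in; nothing more can be done
None
```

I tapped all four keys in order from the pin and found the second one latched. I then pressed it to its stop and let go: it sprang up, the pin popped up, and the job is handed in at about 14 s.

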